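# Fetch a carton from the locked showcase into the job bin

### The job

Pull the red lock knob of the showcase up, slide back the door that covers the yellow carton, take the carton out and stand it on the black counter mat; then take it again by its broad faces and set it down, without dropping it, standing upright in the empty cell of the blue job bin. Leave the showcase as it was: both doors fully closed and the lock knob pushed fully home; the other cartons, the oil filter in the bin, the mug and the bearing stay where they stand.

Things in the scene. Friction and masses are not known exactly. Their poses are not given: they have to be found in the camera images.
- case: counter showcase, fixed, 200 deep (x) x 450 long (y) x 98 mm high: white ends, aluminium rails, glass sides; origin at the centre of its underside, x from its front (robot's side) to its back, y along its length to the left, z up. Inner floor 12 mm up. Its top is closed by two framed-glass bypass doors lying flat that slide along y, the left one in the upper track
- row_left (a point): middle of the left row of three cartons, on the case's inner floor (case x = 0, y = 127.5 mm). The cartons stand side by side along case y at 28.5 mm pitch, only 2.5 mm between neighbours, their 64 mm length along case x; the floor is free for 50 mm before and behind each row
- row_right (a point): the same for the right row of three cartons (case x = 0, y = -127.5 mm)
- door_left (a joint): travel of the left (upper, outer) door in m: 0 closed, 0.175 fully open; it opens towards case -y, over the right door, baring the left half from case y = 40 to 215 mm. Panel 170 x 237 x 9 mm, top face 95 mm above the counter. About 2.5 N of friction; stays where it is left
- door_right (a joint): travel of the right (lower, inner) door in m: 0 closed, 0.175 fully open; it opens towards case +y, under the left door, baring the right half from case y = -40 to -215 mm. Same panel and friction, top face 83 mm above the counter. Both cannot be fully open: the right door's pull rib meets the left door's edge
- door_left_pull (a point): middle of the top edge of the blue pull rib on the left door (moves with it): 12 mm thick (case y), 90 mm long (case x), 31 mm high above its door, top 126 mm above the counter, at the door's outer end (case x = 25, y = 205 mm when closed)
- door_right_pull (a point): the same on the right door: rib 12 x 90 mm, 43 mm high above its own door, top also 126 mm above the counter (case x = 25, y = -205 mm when closed)
- lock (a joint): height of the red lock knob in m: 0 pushed home (locked), 0.012 pulled fully up (free). Locked, its bolt stands through the left door in a hole of the right door (2.5 mm of play): neither door moves. It is clear from 0.008 on. About 4 N of friction; stays where it is left. It goes down only with both doors closed, else the bolt lands on the right door
- lock_knob (a point): centre of the red round lock knob, 24 mm diameter, 20 mm high, upright axis, near the front of the left door's inner end (case x = -55, y = 0 mm when closed; 120 mm above the counter when locked); it moves with knob and door. Under it a steel barrel, 20 mm diameter, 13 mm high
- carton_yellow: the one to fetch: the yellow carton, 64 x 26 x 56 mm (own x, y, z), about 0.2 kg, rigid; origin at the centre of its underside, z up. It may stand at any of the six places in the case
- mat: black rubber counter mat, 150 x 150 x 3 mm, fixed, lying free at one side of the case; origin at the centre of its underside
- bin: blue job bin, fixed, at the other side of the case, 168 (x) x 86 (y) x 74 mm high with two cells side by side along its x, each 78 x 78 mm inside, 70 mm deep, walls 4 mm; origin at the centre of its underside, z up
- bin_empty (a point): centre of the floor of the bin's empty cell (bin x = 41 mm), 4 mm above the counter
- oil_filter: white oil filter, 68 mm diameter, 73 mm high, standing in the bin's other cell (bin x = -41 mm); bystander; origin at its underside
- carton_blue: bystander: a blue carton, 64 x 26 x 56 mm (own x, y, z), about 0.2 kg, rigid; origin at the centre of its underside, z up, in the case
- carton_white: bystander: a white carton, 64 x 26 x 56 mm (own x, y, z), about 0.2 kg, rigid; origin at the centre of its underside, z up, in the case
- carton_red: bystander: a red carton, 64 x 26 x 56 mm (own x, y, z), about 0.2 kg, rigid; origin at the centre of its underside, z up, in the case
- carton_green: bystander: a green carton, 64 x 26 x 56 mm (own x, y, z), about 0.2 kg, rigid; origin at the centre of its underside, z up, in the case
- carton_black: bystander: a black carton, 64 x 26 x 56 mm (own x, y, z), about 0.2 kg, rigid; origin at the centre of its underside, z up, in the case
- pen_mug: white mug, 72 mm diameter, 88 mm high; bystander
- bearing: steel ball bearing lying on the counter, 52 mm diameter, 18 mm high; bystander
There are look-alikes about, which are no part of the job. What is shaped like the bin but green is not meant. There is more than one size of the mat; the one meant has the size given above.

How it is judged:
By the outcome, as a careful person would: the job done as asked, in the order asked, and still so for the second after the job is handed in, with the robot touching nothing.
It also fails if it takes over 72 s, if anything falls off the work surface, if the arm or the gripper's body presses on something with over 40 N, if the wrist force passes 120 N, or if a joint passes its speed limit or range.

### The arm

A 6-joint arm with a two-finger parallel gripper is mounted at the origin on the work surface. World frame = base frame: x ahead of the robot, y to its left, z up, the work surface at z = 0. Lengths are in m, angles in rad, forces in N, time in s.
With the tool pointing down it reaches from about 0.35 to 0.975 m from the base axis. Payload 4.9 kg.
Tool frame: the origin (TCP) lies at the very end of the fingers, on their centre line; the grasp point (between the pads) lies 19 mm behind it (ctrl.grip_point_offset is the distance from the TCP to the grasp point, in m); z points along the fingers, y is the line along which they close (so a half turn about z gives the same grasp; the last joint's range is limited). The gripper opens to 85 mm and grips with 20 to 120 N. Pads are 22 mm wide; open, the fingers measure 114 mm over their backs; the gripper's body (76 mm by 85 mm) begins 54 mm behind the grasp point. The pads swing forward as they close: fully open they stand 13 mm farther back than shut.
Start: joints at [-1.342, 0.053, 1.613, -0, 1.476, -0.119], TCP at [0.213, -0.588, 0.231] pointing down, gripper open.
Joint ranges: [-3.01, 3.01], [-1.01, 2.22], [0.06, 2.58], [-1.02, 4.17], [0.09, 2.62], [-3.14, 3.14]. Speed limits (rad/s): [2.57, 2.57, 3.14, 3.14, 3.14, 3.14].

### API

Orientations are given as a rotation vector (axis times angle).
In Python, from station import ctrl gives the robot as it stands.
- The arm moves only by the tool send_rows, never from a script. Its argument "rows" is a list of rows, each a list of 3 entries, a list of its own where there are three numbers: the finger opening in cm, from 0 to 8.54, then the shift along the tool's x, y, z in cm, then the turn about the tool's z in degrees. A call has 1 to 10 rows; each row shifts and turns the commanded pose from where the row before left it, along the tool's axes as they then stand; what a row does not reach is not made up. A row lasts 1/8 s, in which the tool goes at most 62.5 mm and 10.7 degrees, less where a joint would pass 70% of its speed; a pose out of reach is approached as far as the arm can. A call with a gripper value outside its range is refused whole. The fingers move at their own pace and stop on an object; "newtons" is the grip in N (left out, the last holds). Time passes only in rows, so rows that do not move let the fingers close. It gives the time, the measured TCP pose, the force, the opening and the grip force at its end, in the units of the state.
- ctrl.get_obs(): the state, without advancing time (a new reading comes with each control period).
- ctrl.get_image(name): name is "scene" or "top"; returns a dict with "frame" (400x640x3 uint8, red, green, blue), "range_z" (400x640 float32, m along the optical axis (not along the pixel's ray), 0 where there is no reading), "fx", "fy", "cx", "cy" (pixels), "cam_to_world" (4x4, takes a point from camera to world coordinates). Camera axes: x right, y down, z forward; pixel columns grow to the right and rows downward; lengths in m; the calibration is good to about 2 mm. A picture is of the moment at which its call begins.
- ctrl.finish_job(): hands the job in; it is judged then, once.
The state is a dict: "t": time; "q": joint angles; "dq": joint speeds; "effort": joint torques, N m; "tool_pos": TCP position; "tool_rot": TCP orientation; "contact_force": force on the tool from outside, world axes, zero at the start; "wrist_torque": the same for the moment, N m; "opening": finger opening in m; "grip_force": force on a finger pad.
Only numpy, scipy, OpenCV 4.12 (cv2) and the standard library are available. Lean on these libraries where they do the work, as an engineer would, in place of code of your own. Each camera call takes 0.05 s, during which the arm holds its last target. There are 200 camera calls.

## Working session

There is one attempt and no reset: what is moved stays moved. The work goes in short steps, Python scripts to look and compute and a tool call to move; the robot and the scene stay as the last step left them, time stands still between calls to the robot, and variables do not carry over. Pictures are saved under pics/ and viewed, at most 10 in all, crops included, and the job is handed in when it is done.

Besides the shell and the picture viewer there is one more tool, called after "Emit:" as name(argument=value, ...), one argument or row to a line, values as JSON. send_rows: Moves the arm, as the interface text tells. Its arguments: {"type":"object","properties":{"rows":{"type":"array","items":{"type":"array"}},"newtons":{"type":"number"}},"required":["rows"]}

```bash
ls; mkdir -p pics; python3 - <<'E'
from station import ctrl
import cv2,numpy as np
for n in("scene","top"):
    im=ctrl.get_image(n); cv2.imwrite(f"pics/{n}0.png",im["frame"][:,:,::-1]); np.savez(f"{n}0.npz",**im)
    print(n,im["fx"],im["cx"],im["cy"],np.round(im["cam_to_world"],3).tolist())
print(ctrl.get_obs(),ctrl.grip_point_offset)
E
```

```text
pics
scene 362.2588487819381 317.1589773831134 197.79638906701038 [[0.457, 0.551, -0.699, 1.228], [0.889, -0.298, 0.346, -0.41], [-0.018, -0.78, -0.626, 0.832], [0.0, 0.0, 0.0, 1.0]]
top 410.7053161555736 322.95901157503556 203.11041999842044 [[0.015, -0.997, 0.073, 0.324], [-1.0, -0.015, -0.004, 0.003], [0.005, -0.073, -0.997, 1.317], [0.0, 0.0, 0.0, 1.0]]
{'t': 0.1, 'q': array([-1.34198802e+00,  5.33091816e-02,  1.61417625e+00,  6.39915651e-07,
        1.47599986e+00, -1.18991741e-01]), 'dq': array([-0.0003447 , -0.00090492, -0.00144524,  0.00281292,  0.00060354,
        0.00027505]), 'effort': array([ 7.76760899e-04, -3.94906962e+01, -3.71361065e+01, -6.16777584e-05,
        3.98484059e-03, -1.47659028e-05]), 'tool_pos': array([ 0.21289377, -0.58701506,  0.2301629 ]), 'tool_rot': array([-3.09234814e+00, -5.43246536e-01,  1.62061028e-04]), 'contact_force': array([ 0.22615938, -0.31994516, -0.30225427]), 'wrist_torque': array([0.07567405, 0.01113708, 0.05044606]), 'grip_force': 0.0, 'opening': 0.08560981791578577} 0.0187
```

View pics/top0.png

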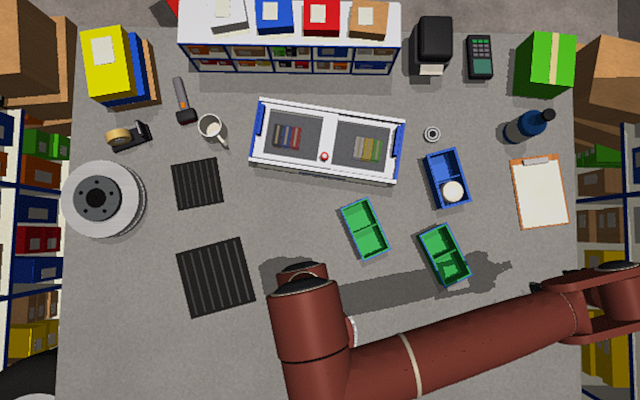

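View pics/scene0.png

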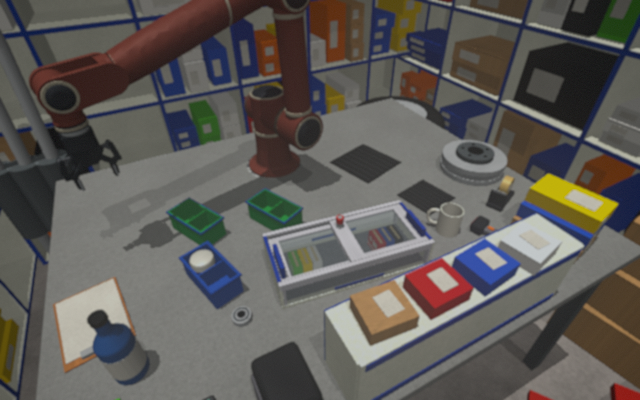

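The top view shows the case at about (327,140), the job bin at (447,177), and the 150 mm mat, which is the smaller one, at (198,183). The right row holds the yellow carton, at about (368,148). I'll measure these and zoom in.

```bash
cat > h.py <<'E'
import numpy as np,cv2
def ray(im,px,z):
    "pixel -> world point on plane z"
    M=im["cam_to_world"]; px=np.atleast_2d(px).astype(float)
    d=np.c_[(px[:,0]-im["cx"])/im["fx"],(px[:,1]-im["cy"])/im["fy"],np.ones(len(px))]@M[:3,:3].T
    return M[:3,3]+d*((z-M[2,3])/d[:,2])[:,None]
def proj(im,P):
    M=im["cam_to_world"]; c=(np.atleast_2d(P)-M[:3,3])@M[:3,:3]
    return np.c_[c[:,0]/c[:,2]*im["fx"]+im["cx"],c[:,1]/c[:,2]*im["fy"]+im["cy"]]
def hsv(im): return cv2.cvtColor(im["frame"],cv2.COLOR_RGB2HSV)
def blobs(m,roi,amin=15):
    x0,y0,x1,y1=roi; k=np.zeros(m.shape,np.uint8); k[y0:y1,x0:x1]=m[y0:y1,x0:x1]
    cs,_=cv2.findContours(k,cv2.RETR_EXTERNAL,cv2.CHAIN_APPROX_NONE)
    return sorted([c[:,0] for c in cs if cv2.contourArea(c)>=amin],key=lambda c:-cv2.contourArea(c))
def rect(im,c,z):
    "min-area rectangle of a contour cast on plane z: centre, size, angle"
    return cv2.minAreaRect((ray(im,c,z)[:,:2]*1000).astype(np.float32))
E
cat > m.py <<'E'
from h import *
im=dict(np.load("top0.npz")); H=hsv(im); h,s,v=cv2.split(H)
blue=((h>105)&(h<130)&(s>120)&(v>60)).astype(np.uint8)
for c in blobs(blue,(245,90,410,190)): print("rib",c.mean(0),rect(im,c,.126))
for c in blobs(blue,(415,140,480,215)): print("bin",c.mean(0),rect(im,c,.074))
red=((h<8)|(h>172))&(s>140)&(v>80)
for c in blobs(red.astype(np.uint8),(245,90,410,190),8): print("red",c.mean(0),rect(im,c,.13))
dark=(v<60).astype(np.uint8)
for c in blobs(dark,(165,145,235,220),200): print("mat",c.mean(0),rect(im,c,.003))
white=((v>150)&(s<60)).astype(np.uint8)
for c in blobs(white,(235,85,415,195),200): print("case",c.mean(0),rect(im,c,.098))
for c in blobs(white,(430,165,470,215),100): print("filter",c.mean(0),rect(im,c,.077))
yel=((h>22)&(h<34)&(s>110)).astype(np.uint8)
for c in blobs(yel,(245,90,410,190),4): print("yel",c.mean(0),rect(im,c,.068))
a=im["frame"][90:215,240:480]; cv2.imwrite("pics/crop0.png",cv2.resize(a,None,fx=3.3,fy=3.3,interpolation=cv2.INTER_CUBIC)[:,:,::-1])
E
python3 m.py
```

```text
rib [397.78632479 150.37606838] ((570.6646728515625, -216.51852416992188), (21.24059295654297, 166.0203857421875), 82.04082489013672)
rib [256.02521008 127.74789916] ((628.363525390625, 196.35107421875), (20.889572143554688, 167.32254028320312), 81.88188934326172)
rib [288.69230769 136.23076923] ((607.5875854492188, 102.03370666503906), (5.964960098266602, 55.43540573120117), 80.73458099365234)
bin [448.27439024 177.51829268] ((499.3030700683594, -382.9231262207031), (174.18145751953125, 95.05783081054688), 16.436920166015625)
red [324.   155.85] ((550.5346069335938, -2.589292526245117), (20.69281005859375, 17.541410446166992), 0.8710300326347351)
red [297.37777778 138.53333333] ((601.52392578125, 74.83356475830078), (11.194734573364258, 59.96476364135742), 73.99054718017578)
red [292.36842105 136.5       ] ((605.4759521484375, 90.80870056152344), (4.821872711181641, 57.15805435180664), 81.83788299560547)
mat [196.94886364 183.39204545] ((478.29742431640625, 404.4189453125), (147.4906768798828, 147.68911743164062), 11.654831886291504)
case [334.0777027 134.5625   ] ((606.30029296875, -10.32342529296875), (450.7161560058594, 201.78627014160156), 81.88790130615234)
filter [452.51785714 190.96428571] ((457.75604248046875, -394.818115234375), (61.778770446777344, 58.89495086669922), 45.03620910644531)
yel [367.30851064 149.26595745] ((583.0403442382812, -136.24440002441406), (27.960865020751953, 70.39376068115234), 79.9644775390625)
```

View pics/crop0.png

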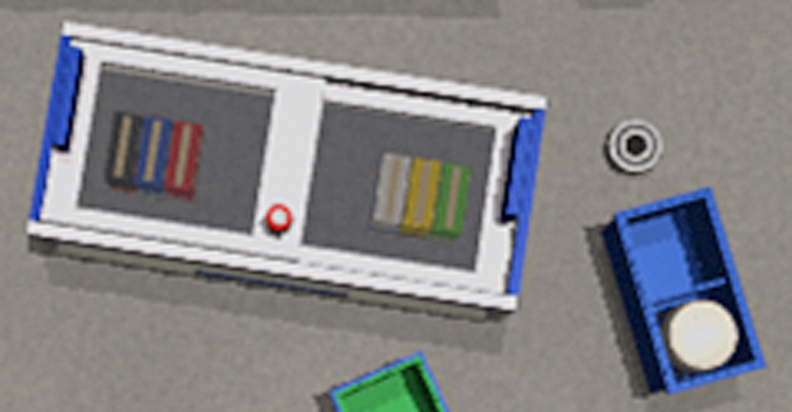

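The crop shows the row from left to right: white, yellow (crop 423,195) and green. So the yellow carton is in the middle of the right row and the right door has to be opened. The empty cell is the far one. I'll refine the case and bin from the depth readings and plan the first move.

```bash
cat >> h.py <<'E'
def cloud(im):
    d=im["range_z"].astype(float); v,u=np.mgrid[:d.shape[0],:d.shape[1]]
    P=np.stack([(u-im["cx"])/im["fx"]*d,(v-im["cy"])/im["fy"]*d,d],-1)@im["cam_to_world"][:3,:3].T+im["cam_to_world"][:3,3]
    P[d==0]=np.nan; return P
CASE=np.array([.6063,-.0103]); CY=np.radians(-8.1)
def case(x,y):
    c,s=np.cos(CY),np.sin(CY); return CASE+np.array([c*x-s*y,s*x+c*y])/1000
def go(xy,z,yaw,o=None):
    "tool-axis shift (cm) from the measured pose, before turning, and the turn (deg)"
    from scipy.spatial.transform import Rotation as R
    if o is None:
        from station import ctrl; o=ctrl.get_obs()
    M=R.from_rotvec(o["tool_rot"]).as_matrix(); d=np.r_[xy,z]-o["tool_pos"]
    y0=np.degrees(np.arctan2(M[1,0],M[0,0])); t=(y0-yaw+180)%360-180   # tool z is down
    a=np.radians(yaw); T=np.array([[np.cos(a),np.sin(a),0],[np.sin(a),-np.cos(a),0],[0,0,-1]])
    print("yaw %.1f  shift now %s  turn %.1f  shift after turn %s"%(y0,np.round(M.T@d*100,2),t,np.round(T.T@d*100,2)))
E
python3 - <<'E'
from h import *
im=dict(np.load("top0.npz")); P=cloud(im); z=P[...,2]
def rr(lo,hi,x0,x1,y0,y1):
    m=(z>lo)&(z<hi)&(P[...,0]>x0)&(P[...,0]<x1)&(P[...,1]>y0)&(P[...,1]<y1)
    return m,cv2.minAreaRect((P[m][:,:2]*1000).astype(np.float32)),np.median(z[m]),m.sum()
print("bin",rr(.064,.084,.38,.62,-.47,-.29)[1:])
print("case",rr(.085,.105,.45,.76,-.28,.26)[1:])
print("ribs+",rr(.119,.135,.5,.7,.1,.25)[1:],rr(.119,.135,.45,.7,-.26,-.15)[1:])
print("knob",rr(.119,.14,.5,.6,-.05,.05)[1:])
sc=dict(np.load("scene0.npz"))
for i in(im,sc):
    h,s,v=cv2.split(hsv(i)); a=proj(i,[.5518,-.0026,.12])[0]; u,w=a.astype(int)
    red=(((h<8)|(h>172))&(s>140)&(v>60)).astype(np.uint8)
    for c in blobs(red,(u-12,w-12,u+12,w+12),8): print("knob px",a,c.mean(0),ray(i,c.mean(0),.122))
k=case(-55,0); go(k,.2,-8.1)
for n,q in(("knob",k),("ribR",case(32,-205)),("ribopen",case(32,-30)),("yel",case(0,-127.5))): print(n,q)
E
```

```text
bin (((498.8978271484375, -383.0789794921875), (175.73785400390625, 96.54495239257812), 16.914642333984375), np.float64(0.0736324305169751), np.int64(912))
case (((604.6162109375, -9.205413818359375), (450.6119079589844, 201.8985595703125), 81.91600799560547), np.float64(0.09486965628126931), np.int64(6452))
ribs+ (((656.0122680664062, 189.91073608398438), (12.670999526977539, 88.81646728515625), 82.02310943603516), np.float64(0.12616413371636082), np.int64(133)) (((599.6138916015625, -215.81509399414062), (12.609678268432617, 89.64299011230469), 82.53173065185547), np.float64(0.12610837700407462), np.int64(128))
knob (((549.8322143554688, -1.1642580032348633), (22.54358673095703, 20.51327896118164), 0.668254554271698), np.float64(0.13037226509749833), np.int64(55))
knob px [323.98634351 155.71252381] [324.   155.85] [[ 0.55101169 -0.00263738  0.122     ]]
yaw 19.9  shift now [ 51.79 -43.39   3.11]  turn 28.0  shift after turn [ 25.32 -62.64   3.02]
knob [ 0.5518487  -0.00255043]
ribR [ 0.609096   -0.21776369]
ribopen [ 0.63375372 -0.04450955]
yel [ 0.58833509 -0.13652802]
```

```bash
sed -i 's/^CASE=.*/CASE=np.array([.6045,-.0095]); CY=np.radians(-8.0)/' h.py; python3 -c "
from h import *
go(case(-55,0),.2,-8)"
```

```text
yaw 19.9  shift now [ 51.64 -43.52   3.11]  turn 27.9  shift after turn [ 25.24 -62.64   3.02]
```

Emit:
send_rows(
  rows=[
    [5,[0,0,0],9.3],
    [5,[0,0,0],9.3],
    [5,[0,0,0.5],9.3],
    [5,[2.1,-5.2,0],0],
    [5,[2.1,-5.2,0],0],
    [5,[2.1,-5.2,0],0],
    [5,[2.1,-5.2,0],0],
    [5,[2.1,-5.2,0],0],
    [5,[2.1,-5.2,0],0],
    [5,[2.1,-5.2,0],0],
  ],
  newtons=40,
)

```text
t: 1.35
tool_pos: [0.4095, -0.2456, 0.2259]
tool_rot: [-3.134, 0.219, 0.0]
contact_force: [0.8, -0.3, 0.0]
opening: 0.0501
grip_force: 0.0
```

```bash
python3 -c "
from h import *
go(case(-55,0),.11,-8)"
```

```text
yaw -8.0  shift now [ 10.53 -26.09  11.59]  turn 0.0  shift after turn [ 10.53 -26.1   11.59]
```

Emit:
send_rows(
  rows=[
    [4.5,[2.1,-5.2,0.5],0],
    [4.5,[2.1,-5.2,0.5],0],
    [4.5,[2.1,-5.2,0.5],0],
    [4.5,[2.1,-5.2,0.5],0],
    [4.5,[2.1,-5.2,0.5],0],
    [4.5,[0,0,3],0],
    [4.5,[0,0,3],0],
    [4.5,[0,0,0],0],
  ],
)

```text
t: 2.35
tool_pos: [0.5467, -0.004, 0.1378]
tool_rot: [-3.133, 0.218, 0.011]
contact_force: [-0.2, 0.5, -0.4]
opening: 0.0447
grip_force: 0.0
```

```bash
python3 - <<'E'
from h import *
from station import ctrl
go(case(-55,0),.104,-8)
im=ctrl.get_image("scene"); u,v=proj(im,[.55,-.002,.12])[0].astype(int)
print(u,v,ctrl.get_obs()["tool_pos"])
cv2.imwrite("pics/k1.png",cv2.resize(im["frame"][v-60:v+60,u-80:u+80],None,fx=4,fy=4,interpolation=cv2.INTER_CUBIC)[:,:,::-1])
E
```

```text
yaw -8.0  shift now [ 0.33 -0.26  3.38]  turn 0.0  shift after turn [ 0.3  -0.26  3.38]
339 218 [ 0.54809376 -0.0043528   0.14003905]
```

View pics/k1.png

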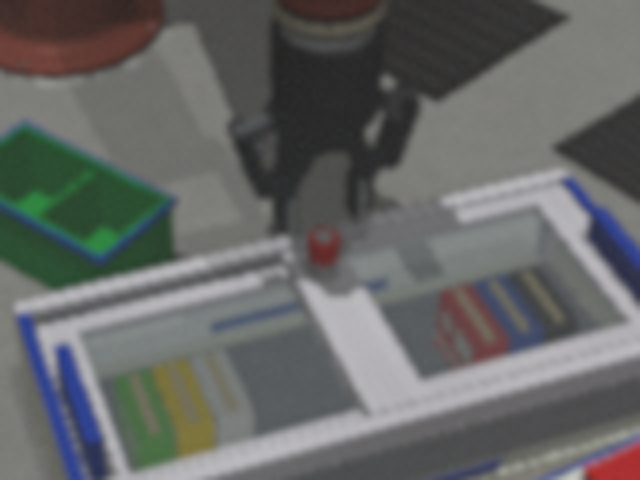

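The fingers straddle the knob, which shows at crop (323,245). I'll descend, grip and lift.

Emit:
send_rows(
  rows=[
    [4.5,[0.3,-0.25,2],0],
    [4.5,[0,0,1.5],0],
    [4.5,[0,0,0],0],
    [2,[0,0,0],0],
    [2,[0,0,0],0],
    [2,[0,0,0],0],
    [2,[0,0,0],0],
  ],
  newtons=40,
)

```text
t: 3.28
tool_pos: [0.5524, -0.0044, 0.107]
tool_rot: [3.13, -0.219, 0.0]
contact_force: [-2.5, -6.3, 0.5]
opening: 0.0225
grip_force: 39.3
```

Emit:
send_rows(
  rows=[
    [2,[0,0,-0.5],0],
    [2,[0,0,-0.5],0],
    [2,[0,0,-0.25],0],
    [2,[0,0,0],0],
  ],
)

```text
t: 3.78
tool_pos: [0.5524, -0.0044, 0.1191]
tool_rot: [3.13, -0.219, 0.0]
contact_force: [-0.1, -6.6, -3.0]
opening: 0.0229
grip_force: 39.5
```

Emit:
send_rows(
  rows=[
    [4.5,[0,0,0],0],
    [4.5,[0,0,0],0],
    [4.5,[0,0,-2.5],0],
    [4.5,[0,0,-2.5],0],
    [4,[2,5,0],0],
    [4,[2,5,0],0],
    [4,[2,5,0],0],
    [4,[2,4,0],0],
    [4,[0,0,0],0],
  ],
)

```text
t: 4.9
tool_pos: [0.606, -0.2044, 0.1692]
tool_rot: [3.133, -0.224, 0.002]
contact_force: [-0.4, 1.0, -0.0]
opening: 0.0403
grip_force: 0.0
```

```bash
python3 - <<'E'
from h import *
from station import ctrl
go(np.array([.6066,-.217]),.104,-8)
im=ctrl.get_image("top"); P=cloud(im); a=P[148:163,315:333]; m=a[...,2]>.12
print("knob top",np.median(a[m][:,2]),a[m].mean(0))
E
```

```text
yaw -8.2  shift now [0.23 1.24 6.52]  turn -0.2  shift after turn [0.23 1.24 6.52]
knob top 0.14238695244575017 [ 0.54860852 -0.00172261  0.14118949]
```

The knob top is at 0.142, so it is fully up. Next is the right rib.

Emit:
send_rows(
  rows=[
    [4,[0.2,1.2,2],0],
    [4,[0,0,4.3],0],
    [4,[0,0,0],0],
    [1,[0,0,0],0],
    [1,[0,0,0],0],
    [1,[0,0,0],0],
    [1,[0,0,0],0],
  ],
  newtons=30,
)

```text
t: 5.82
tool_pos: [0.6062, -0.2144, 0.1074]
tool_rot: [3.133, -0.218, 0.003]
contact_force: [-3.0, -0.9, 4.2]
opening: 0.0116
grip_force: 31.6
```

Emit:
send_rows(
  rows=[
    [1,[0,-2.5,0],0],
    [1,[0,-3,0],0],
    [1,[0,-3,0],0],
    [1,[0,-3,0],0],
    [1,[0,-3,0],0],
    [1,[0,-2,0],0],
    [1,[0,-1.1,0],0],
    [1,[0,0,0],0],
  ],
)

```text
t: 6.82
tool_pos: [0.6301, -0.0458, 0.1074]
tool_rot: [3.121, -0.218, 0.001]
contact_force: [-5.3, -21.1, 5.8]
opening: 0.0111
grip_force: 32.7
```

```bash
python3 - <<'E'
from h import *
from station import ctrl
o=ctrl.get_obs(); print(o["tool_pos"],o["contact_force"])
im=ctrl.get_image("top"); P=cloud(im); z=P[...,2]
m=(z>.119)&(z<.135)&(abs(P[...,1]-.19)<.06)&(abs(P[...,0]-.65)<.06)
print(cv2.minAreaRect((P[m][:,:2]*1000).astype(np.float32)))
im=ctrl.get_image("scene");u,v=proj(im,[.62,-.04,.1])[0].astype(int)
cv2.imwrite("pics/d1.png",cv2.resize(im["frame"][v-50:v+50,u-80:u+80],None,fx=5,fy=5,interpolation=cv2.INTER_CUBIC)[:,:,::-1])
E
```

```text
[ 0.63013323 -0.04582427  0.10739375] [ -5.34407727 -21.07688652   5.78951149]
((657.658935546875, 189.91831970214844), (12.216859817504883, 90.19933319091797), 81.97238159179688)
```

View pics/d1.png

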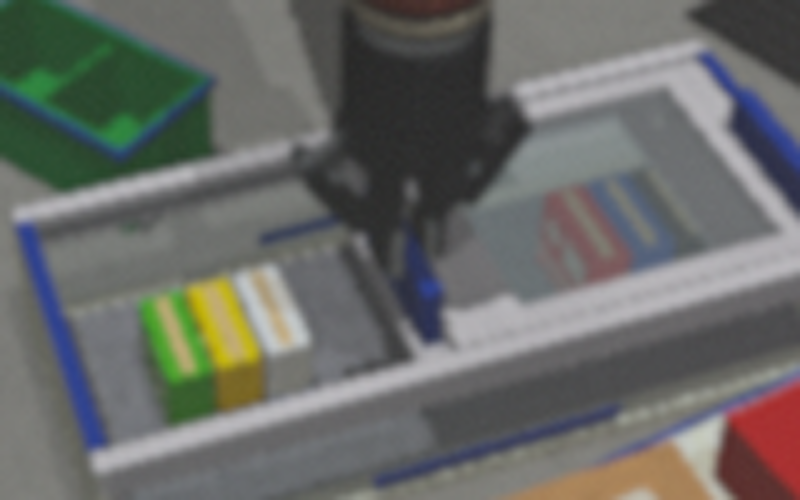

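Emit:
send_rows(
  rows=[
    [4.5,[0,0,0],0],
    [4.5,[0,0.4,0],0],
    [4.5,[0,0.2,0],0],
    [4.5,[0,0,-2],0],
    [6.5,[0,0,-3],-9],
    [8.5,[0,0,-3],-9],
    [8.5,[0,0,0],-9],
    [8.5,[0,0,0],-9],
    [8.5,[0,0,0],-9],
    [8.5,[0,0,0],-9],
  ],
)

```text
t: 8.18
tool_pos: [0.6297, -0.0453, 0.1877]
tool_rot: [2.887, 1.236, 0.003]
contact_force: [-0.6, 0.4, 0.3]
opening: 0.085
grip_force: 0.0
```

Emit:
send_rows(
  rows=[
    [8.5,[0,0,0],-9],
    [8.5,[0,0,0],-9],
    [8.5,[0,0,0],-9],
    [8.5,[0,0,0],-9],
  ],
)

```text
t: 8.68
tool_pos: [0.6297, -0.0452, 0.1877]
tool_rot: [2.364, 2.067, 0.002]
contact_force: [0.7, 0.3, 0.5]
opening: 0.0847
grip_force: 0.0
```

```bash
python3 - <<'E'
from h import *
from station import ctrl
go(case(0,-127.5),.1,82); print(case(0,-127.5))
im=ctrl.get_image("top"); h,s,v=cv2.split(hsv(im)); P=cloud(im)
m=((h>22)&(h<34)&(s>110)&(P[...,2]>.06)&(P[...,2]<.076)).astype(np.uint8)
for c in blobs(m,(330,110,410,190),4): print("top",c.mean(0),rect(im,c,.068))
im=ctrl.get_image("scene"); h,s,v=cv2.split(hsv(im)); P=cloud(im); u,w=proj(im,[*case(0,-127.5),.068])[0].astype(int)
m=((h>20)&(h<36)&(s>100)&(P[...,2]>.062)&(P[...,2]<.076)).astype(np.uint8)
for c in blobs(m,(u-25,w-25,u+25,w+25),4): print("scene",c.mean(0),rect(im,c,.068))
E
```

```text
yaw 82.4  shift now [-9.55 -3.07  8.76]  turn 0.4  shift after turn [-9.56 -3.    8.77]
[ 0.58675543 -0.13575918]
top [367.34065934 148.81318681] ((586.074462890625, -136.49620056152344), (28.360536575317383, 63.77003479003906), 81.72019958496094)
scene [303.88 256.62] ((591.60546875, -140.4718017578125), (26.984699249267578, 68.21745300292969), 82.18402862548828)
```

Emit:
send_rows(
  rows=[
    [8.5,[-4.8,-1.5,0],0.4],
    [8.5,[-4.9,-1.5,0],0],
    [8.5,[0,0,4],0],
    [8.5,[0,0,4],0],
    [8.5,[0,0,0],0],
    [8.5,[0,0,0],0],
  ],
)

```text
t: 9.52
tool_pos: [0.5869, -0.1375, 0.1079]
tool_rot: [2.377, 2.051, 0.002]
contact_force: [0.0, 0.3, 0.2]
opening: 0.0854
grip_force: 0.0
```

```bash
python3 - <<'E'
from h import *
go(np.array([.587,-.1365]),.024,82)
E
```

```text
yaw 81.6  shift now [ 0.1  -0.03  8.39]  turn -0.4  shift after turn [ 0.1  -0.    8.39]
```

Emit:
send_rows(
  rows=[
    [8.5,[0.1,0,2.5],-0.4],
    [8.5,[0,0,2.5],0],
    [8.5,[0,0,2],0],
    [8.5,[0,0,1.4],0],
    [8.5,[0,0,0],0],
    [6,[0,0,0],0],
    [6,[0,0,0],0],
    [6,[0,0,0],0],
    [6,[0,0,0],0],
  ],
  newtons=45,
)

```text
t: 10.65
tool_pos: [0.587, -0.1367, 0.0232]
tool_rot: [2.369, 2.06, 0.002]
contact_force: [0.7, -0.1, 5.1]
opening: 0.0637
grip_force: 50.9
```

Emit:
send_rows(
  rows=[
    [6,[0,0,-1],0],
    [6,[0,0,-2],0],
    [6,[0,0,-3],0],
    [6,[0,0,-4],0],
    [6,[0,0,-4],0],
    [6,[0,0,-4],0],
    [6,[0,0,0],0],
  ],
)

```text
t: 11.52
tool_pos: [0.5881, -0.1371, 0.2074]
tool_rot: [2.364, 2.057, 0.007]
contact_force: [-0.1, -0.5, -3.1]
opening: 0.0634
grip_force: 50.6
```

```bash
python3 - <<'E'
from h import *
go(np.array([.478,.404]),.1,82)
E
```

```text
yaw 82.0  shift now [ 52.08 -18.49  10.47]  turn 0.0  shift after turn [ 52.05 -18.43  10.74]
```

Emit:
send_rows(
  rows=[
    [6,[2.5,-1,0],0],
    [6,[5,-2,0],0],
    [6,[5.5,-2,0],0],
    [6,[5.5,-2,0],0],
    [6,[5.5,-2,0],0],
    [6,[5.5,-2,0],0],
    [6,[5.5,-2,0],0],
    [6,[5.5,-2,0],0],
    [6,[5.5,-2,0],0],
    [6,[5,-1.5,0],0],
  ],
)

```text
t: 12.78
tool_pos: [0.4714, 0.3957, 0.1994]
tool_rot: [-2.369, -2.062, 0.006]
contact_force: [1.8, -0.4, -2.9]
opening: 0.0633
grip_force: 50.5
```

Emit:
send_rows(
  rows=[
    [6,[1,0,3],0],
    [6,[0,0,4],0],
    [6,[0,0,4],0],
    [6,[0,0,3],0],
    [6,[0,0,0],0],
    [6,[0,0,0],0],
  ],
)

```text
t: 13.52
tool_pos: [0.4749, 0.4044, 0.0622]
tool_rot: [2.37, 2.062, 0.0]
contact_force: [0.5, 0.4, -2.2]
opening: 0.0634
grip_force: 50.7
```

```bash
python3 - <<'E'
from h import *
from station import ctrl
go(np.array([.478,.404]),.0145,82)
im=ctrl.get_image("scene");u,v=proj(im,[.478,.404,.04])[0].astype(int)
cv2.imwrite("pics/mat1.png",cv2.resize(im["frame"][v-50:v+50,u-80:u+80],None,fx=5,fy=5,interpolation=cv2.INTER_CUBIC)[:,:,::-1])
E
```

```text
yaw 82.0  shift now [0.   0.31 4.77]  turn 0.0  shift after turn [0.01 0.31 4.77]
```

View pics/mat1.png

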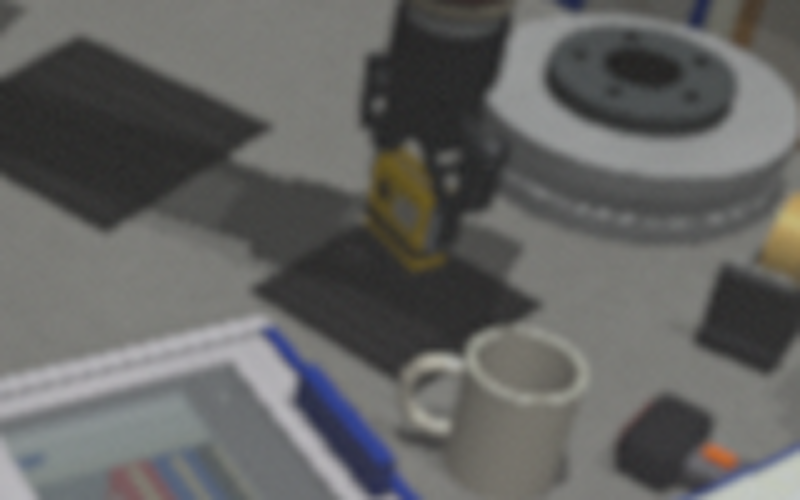

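The carton is held upright over the small mat (crop 405,205). I'll lower it.

Emit:
send_rows(
  rows=[
    [6,[0,0.3,2],0],
    [6,[0,0,1.5],0],
    [6,[0,0,0.8],0],
    [6,[0,0,0.2],0],
    [6,[0,0,0.1],0],
    [6,[0,0,0],0],
  ],
)

```text
t: 14.32
tool_pos: [0.4781, 0.4042, 0.0164]
tool_rot: [2.37, 2.062, 0.002]
contact_force: [1.3, -0.2, -3.1]
opening: 0.0635
grip_force: 51.0
```

Emit:
send_rows(
  rows=[
    [6,[0,0,0.1],0],
    [6,[0,0,0.1],0],
    [6,[0,0,0],0],
  ],
)

```text
t: 14.7
tool_pos: [0.478, 0.4041, 0.0143]
tool_rot: [2.37, 2.062, 0.001]
contact_force: [-0.4, 0.4, -0.4]
opening: 0.0636
grip_force: 50.9
```

Emit:
send_rows(
  rows=[
    [6.7,[0,0,0],0],
    [7.5,[0,0,0],0],
    [8.5,[0,0,0],0],
    [8.5,[0,0,0],0],
    [8.5,[0,0,-2],0],
    [8.5,[0,0,-4],0],
    [8.5,[0,0,-5],0],
    [8.5,[0,0,-3],10],
    [8.5,[0,0,0],10],
    [8.5,[0,0,0],10],
  ],
)

```text
t: 15.95
tool_pos: [0.4784, 0.4044, 0.1566]
tool_rot: [-2.827, -1.37, -0.005]
contact_force: [-0.4, -0.6, -0.9]
opening: 0.0849
grip_force: 0.0
```

Emit:
send_rows(
  rows=[
    [7,[0,0,0],10],
    [6,[0,0,0],10],
    [6,[0,0,0],10],
    [6,[0,0,0],10],
    [6,[0,0,0],10],
    [6,[0,0,0],10],
    [6,[0,0,0],0],
  ],
)

```text
t: 16.82
tool_pos: [0.4781, 0.4041, 0.1553]
tool_rot: [-3.133, 0.215, -0.002]
contact_force: [0.3, -1.0, 0.2]
opening: 0.0603
grip_force: 0.0
```

```bash
python3 - <<'E'
from h import *
from station import ctrl
go(np.array([.478,.404]),.018,-8)
for n,k in(("top",.059),("scene",.059)):
    im=ctrl.get_image(n); h,s,v=cv2.split(hsv(im)); P=cloud(im); u,w=proj(im,[.478,.404,.05])[0].astype(int)
    m=((P[...,2]>.053)&(P[...,2]<.067)).astype(np.uint8)
    for c in blobs(m,(u-20,w-20,u+20,w+20),4): print(n,c.mean(0),rect(im,c,k))
E
```

```text
yaw -7.9  shift now [-0.02  0.03 13.73]  turn 0.1  shift after turn [-0.    0.02 13.73]
top [192.83333333 182.42592593] ((476.8890075683594, 404.0357666015625), (27.22145652770996, 63.4522590637207), 80.8726806640625)
scene [428.55882353 183.97058824] ((482.84747314453125, 400.2154541015625), (29.80001449584961, 70.21820831298828), 81.65095520019531)
```

The carton stands on the mat. Now I'll grasp it by the broad faces.

Emit:
send_rows(
  rows=[
    [6,[0,0,4],0],
    [6,[0,0,4],0],
    [6,[0,0,3.5],0],
    [6,[0,0,2],0],
    [6,[0,0,0],0],
    [2,[0,0,0],0],
    [2,[0,0,0],0],
    [2,[0,0,0],0],
    [2,[0,0,0],0],
    [2,[0,0,0],0],
  ],
  newtons=45,
)

```text
t: 18.18
tool_pos: [0.4791, 0.4047, 0.0211]
tool_rot: [-3.132, 0.218, -0.004]
contact_force: [0.1, -1.8, 5.5]
opening: 0.0255
grip_force: 45.7
```

Emit:
send_rows(
  rows=[
    [2,[0,0,-1],0],
    [2,[0,0,-2],0],
    [2,[0,0,-4],0],
    [2,[0,0,-5],0],
    [2,[0,0,-5],0],
    [2,[0,0,-2],0],
    [2,[0,0,0],0],
  ],
)

```text
t: 19.05
tool_pos: [0.4783, 0.4044, 0.2105]
tool_rot: [-3.132, 0.218, -0.004]
contact_force: [-0.2, 0.5, -3.3]
opening: 0.0255
grip_force: 44.9
```

```bash
python3 - <<'E'
from h import *
a=np.radians(16.6); b=np.array([.499,-.383])+.041*np.array([np.cos(a),np.sin(a)]); print(b)
go(b,.12,16.6)
E
```

```text
[ 0.53829123 -0.37128678]
yaw -8.0  shift now [16.67 76.    8.93]  turn -24.6  shift after turn [-16.41  76.05   9.05]
```

Emit:
send_rows(
  rows=[
    [2,[0.7,3,0],0],
    [2,[1.3,5.5,0],0],
    [2,[1.3,5.8,0],0],
    [2,[1.3,5.8,0],0],
    [2,[1.3,5.8,0],0],
    [2,[1.3,5.8,0],0],
    [2,[1.3,5.8,0],0],
    [2,[1.3,5.8,0],0],
    [2,[1.3,5.8,0],0],
    [2,[1.3,5.8,0],0],
  ],
)

```text
t: 20.3
tool_pos: [0.5227, -0.1582, 0.2051]
tool_rot: [-3.132, 0.219, 0.008]
contact_force: [0.7, -0.0, -2.7]
opening: 0.0256
grip_force: 45.2
```

Emit:
send_rows(
  rows=[
    [2,[1.3,5.8,0],0],
    [2,[1.3,5.8,0],0],
    [2,[1.3,5.8,0],0],
    [2,[0.5,3.5,0],0],
    [2,[0,0,0],-8.2],
    [2,[0,0,0],-8.2],
    [2,[0,0,0],-8.2],
    [2,[0,0,0],0],
  ],
)

```text
t: 21.3
tool_pos: [0.5377, -0.369, 0.2049]
tool_rot: [-3.104, -0.451, 0.006]
contact_force: [0.5, 0.1, -3.1]
opening: 0.0252
grip_force: 45.3
```

```bash
python3 - <<'E'
from h import *
go(np.array([.5383,-.3713]),.12,16.6)
E
```

```text
yaw 16.5  shift now [0.02 0.28 8.49]  turn -0.1  shift after turn [-0.01  0.23  8.49]
```

Emit:
send_rows(
  rows=[
    [2,[0,0.3,3],0],
    [2,[0,0,4],0],
    [2,[0,0,1.5],0],
    [2,[0,0,0],0],
    [2,[0,0,0],0],
  ],
)

```text
t: 21.92
tool_pos: [0.5407, -0.3736, 0.1256]
tool_rot: [3.107, 0.453, 0.003]
contact_force: [0.2, -0.4, -2.5]
opening: 0.0254
grip_force: 45.2
```

```bash
python3 - <<'E'
from h import *
from station import ctrl
go(np.array([.5383,-.3713]),.0225,16.6)
im=ctrl.get_image("scene"); P=cloud(im); z=P[...,2]
h,s,v=cv2.split(hsv(im))
# bin rim seen from the scene camera
m=(z>.068)&(z<.08)&(P[...,0]>.38)&(P[...,0]<.62)&(P[...,1]>-.46)&(P[...,1]<-.29)&(h>100)&(h<135)&(s>100)
print("rim",cv2.minAreaRect((P[m][:,:2]*1000).astype(np.float32)))
u,v=proj(im,[.52,-.375,.1])[0].astype(int)
cv2.imwrite("pics/bin1.png",cv2.resize(im["frame"][v-50:v+50,u-65:u+65],None,fx=6,fy=6,interpolation=cv2.INTER_CUBIC)[:,:,::-1])
E
```

```text
yaw 16.6  shift now [-0.18 -0.32 10.31]  turn -0.0  shift after turn [-0.16 -0.29 10.31]
rim ((503.0849609375, -386.56439208984375), (175.84146118164062, 90.53140258789062), 16.409751892089844)
```

View pics/bin1.png

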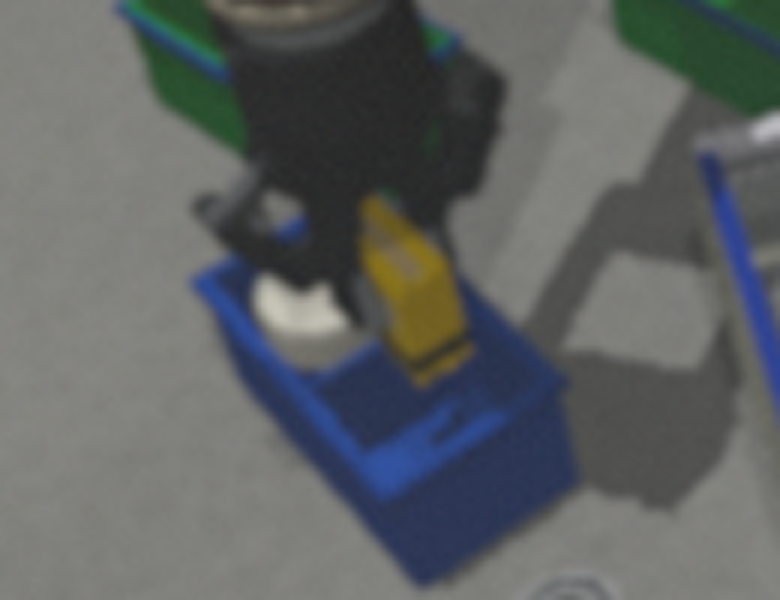

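The carton is over the far, empty cell (crop 415,300) and the filter is in the other cell. I'll centre it and lower it.

Emit:
send_rows(
  rows=[
    [2,[-0.15,-0.3,0],0],
    [2,[0,0,2.5],0],
    [2,[0,0,1.5],0],
    [2,[0,0,1.5],0],
    [2,[0,0,1.5],0],
    [2,[0,0,0],0],
  ],
)

```text
t: 22.72
tool_pos: [0.5366, -0.3696, 0.0518]
tool_rot: [-3.106, -0.454, 0.004]
contact_force: [0.5, 1.1, -2.7]
opening: 0.0256
grip_force: 45.3
```

Emit:
send_rows(
  rows=[
    [2,[0.05,0.1,1.3],0],
    [2,[0,0,1],0],
    [2,[0,0,0.4],0],
    [2,[0,0,0.1],0],
    [2,[0,0,0.1],0],
    [2,[0,0,0],0],
  ],
)

```text
t: 23.48
tool_pos: [0.5404, -0.3732, 0.0294]
tool_rot: [3.105, 0.454, 0.005]
contact_force: [-3.1, 1.1, 12.4]
opening: 0.0255
grip_force: 50.7
```

```bash
python3 - <<'E'
from h import *
from station import ctrl
for n in("scene","top"):
    im=ctrl.get_image(n); o=ctrl.get_obs(); print(o["tool_pos"],o["contact_force"],o["wrist_torque"])
    P=cloud(im); z=P[...,2]; h,s,v=cv2.split(hsv(im))
    m=(h>18)&(h<36)&(s>90)&(abs(P[...,0]-.54)<.05)&(abs(P[...,1]+.371)<.05)
    if m.sum(): print(n,m.sum(),np.percentile(z[m],[50,80,90,97]),P[m].mean(0))
    if n=="scene":
        u,v=proj(im,[.53,-.375,.07])[0].astype(int)
        cv2.imwrite("pics/bin2.png",cv2.resize(im["frame"][v-45:v+45,u-60:u+60],None,fx=6,fy=6,interpolation=cv2.INTER_CUBIC)[:,:,::-1])
E
```

```text
[ 0.54038949 -0.37322126  0.02943436] [-3.55718955  0.92995616 13.00691927] [0.73369631 0.56007745 0.06658922]
scene 130 [0.06692804 0.06804797 0.06932301 0.07624575] [ 0.55056619 -0.36919659  0.06751038]
[ 0.54038356 -0.37323215  0.02944036] [-3.53207266  1.5785508  13.34483748] [0.76359868 0.61542447 0.1517911 ]
```

View pics/bin2.png

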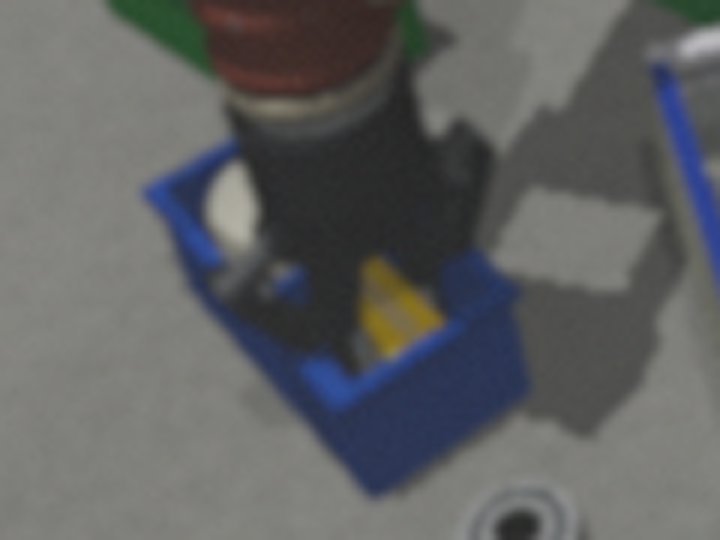

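The carton top is at 0.067, 7 mm above its seat. The left finger knuckle (crop 240,270) is resting on the bin rim, so this grip is too low. I'll lift out, stand the carton on the mat again, and regrip about 13 mm higher.

Emit:
send_rows(
  rows=[
    [2,[0,0,-1],0],
    [2,[0,0,-2],0],
    [2,[0,0,-4],0],
    [2,[0,0,-5],0],
    [2,[0,0,-6],0],
    [2,[0.7,-3,0],0],
    [2,[1.2,-5.5,0],0],
    [2,[1.3,-5.9,0],0],
    [2,[1.3,-5.9,0],0],
    [2,[1.3,-5.9,0],0],
  ],
)

```text
t: 24.82
tool_pos: [0.5184, -0.1018, 0.2054]
tool_rot: [3.109, 0.454, 0.001]
contact_force: [1.2, -0.1, -1.6]
opening: 0.0258
grip_force: 46.3
```

Emit:
send_rows(
  rows=[
    [2,[1.3,-5.9,0],0],
    [2,[1.3,-5.9,0],0],
    [2,[1.3,-5.9,0],0],
    [2,[1.3,-5.9,0],0],
    [2,[1.3,-5.9,0],0],
    [2,[1.3,-5.9,0],0],
    [2,[1.3,-5.9,0],0],
    [2,[1.3,-5.9,0],0],
    [2,[0.8,-3,0],0],
    [2,[0,0,0],0],
  ],
)

```text
t: 26.08
tool_pos: [0.4818, 0.4113, 0.205]
tool_rot: [-3.108, -0.459, 0.0]
contact_force: [0.6, 0.0, -3.1]
opening: 0.0256
grip_force: 46.4
```

```bash
python3 - <<'E'
from h import *
go(np.array([.478,.404]),.021,16.6)
E
```

```text
yaw 16.8  shift now [-0.57  0.6  18.4 ]  turn 0.2  shift after turn [-0.57  0.6  18.4 ]
```

Emit:
send_rows(
  rows=[
    [2,[-0.5,0.6,4],0],
    [2,[0,0,5],0],
    [2,[0,0,5],0],
    [2,[0,0,2],0],
    [2,[0,0,1.5],0],
    [2,[0,0,0.5],0],
    [2,[0,0,0],0],
    [2,[0,0,0],0],
  ],
)

```text
t: 27.08
tool_pos: [0.4806, 0.403, 0.0266]
tool_rot: [-3.107, -0.454, -0.004]
contact_force: [-0.4, 0.3, -2.5]
opening: 0.0254
grip_force: 46.2
```

Emit:
send_rows(
  rows=[
    [2,[0,0,0.25],0],
    [2,[0,0,0.15],0],
    [2,[0,0,0.1],0],
    [2,[0,0,0.05],0],
    [2,[0,0,0],0],
  ],
)

```text
t: 27.7
tool_pos: [0.4797, 0.4024, 0.0211]
tool_rot: [3.108, 0.454, -0.0]
contact_force: [-4.6, -2.2, 7.4]
opening: 0.0256
grip_force: 47.8
```

Seated at TCP 0.021 with 7 N upward. I'll release, rise 13 mm and regrip.

Emit:
send_rows(
  rows=[
    [3,[0,0,0],0],
    [4,[0,0,0],0],
    [4,[0,0,0],0],
    [4,[0,0,-1.3],0],
    [4,[0,0,0],0],
    [2,[0,0,0],0],
    [2,[0,0,0],0],
    [2,[0,0,0],0],
    [2,[0,0,0],0],
  ],
  newtons=50,
)

```text
t: 28.82
tool_pos: [0.4801, 0.4026, 0.0331]
tool_rot: [-3.108, -0.454, -0.002]
contact_force: [0.6, -0.3, 5.8]
opening: 0.0251
grip_force: 51.2
```

Emit:
send_rows(
  rows=[
    [2,[0,0,-1],0],
    [2,[0,0,-3],0],
    [2,[0,0,-5],0],
    [2,[0,0,-5],0],
    [2,[0,0,-4],0],
    [2,[-0.7,3,0],0],
    [2,[-1.2,5.5,0],0],
    [2,[-1.3,5.9,0],0],
    [2,[-1.3,5.9,0],0],
    [2,[-1.3,5.9,0],0],
  ],
)

```text
t: 30.08
tool_pos: [0.4977, 0.1327, 0.2111]
tool_rot: [3.108, 0.455, -0.003]
contact_force: [1.4, 0.0, -3.2]
opening: 0.0251
grip_force: 50.3
```

Emit:
send_rows(
  rows=[
    [2,[-1.3,5.9,0],0],
    [2,[-1.3,5.9,0],0],
    [2,[-1.3,5.9,0],0],
    [2,[-1.3,5.9,0],0],
    [2,[-1.3,5.9,0],0],
    [2,[-1.3,5.9,0],0],
    [2,[-1.3,5.9,0],0],
    [2,[-1.3,5.9,0],0],
    [2,[-0.8,3,0],0],
    [2,[0,0,0],0],
  ],
)

```text
t: 31.32
tool_pos: [0.534, -0.3801, 0.2105]
tool_rot: [-3.107, -0.449, 0.003]
contact_force: [-0.4, 0.6, -2.8]
opening: 0.0251
grip_force: 50.4
```

```bash
python3 - <<'E'
from h import *
go(np.array([.5383,-.3713]),.12,16.6)
E
```

```text
yaw 16.5  shift now [ 0.68 -0.7   9.05]  turn -0.1  shift after turn [ 0.67 -0.72  9.05]
```

Emit:
send_rows(
  rows=[
    [2,[0.6,-0.7,3],0],
    [2,[0,0,4],0],
    [2,[0,0,1],0],
    [2,[0,0,0],0],
    [2,[0,0,0],0],
    [2,[0,0,0],0],
  ],
)

```text
t: 32.08
tool_pos: [0.5399, -0.3708, 0.1345]
tool_rot: [3.106, 0.454, 0.003]
contact_force: [-0.1, -0.5, -2.9]
opening: 0.0253
grip_force: 50.3
```

```bash
python3 - <<'E'
from h import *
go(np.array([.5383,-.3713]),.034,16.6)
E
```

```text
yaw 16.6  shift now [-0.19 -0.02 10.05]  turn 0.0  shift after turn [-0.17  0.   10.05]
```

Emit:
send_rows(
  rows=[
    [2,[-0.1,0,3],0],
    [2,[0,0,2],0],
    [2,[0,0,2],0],
    [2,[0,0,1.5],0],
    [2,[0,0,1],0],
    [2,[0,0,0.2],0],
    [2,[0,0,0],0],
    [2,[0,0,0],0],
  ],
)

```text
t: 33.08
tool_pos: [0.5386, -0.3708, 0.0363]
tool_rot: [3.107, 0.454, 0.002]
contact_force: [-0.1, -0.8, -2.7]
opening: 0.0251
grip_force: 50.5
```

Emit:
send_rows(
  rows=[
    [2,[0,0,0.15],0],
    [2,[0,0,0.1],0],
    [2,[0,0,0.05],0],
    [2,[0,0,0],0],
    [2,[0,0,0],0],
  ],
)

```text
t: 33.7
tool_pos: [0.5385, -0.3708, 0.0341]
tool_rot: [3.108, 0.454, 0.001]
contact_force: [-3.3, 1.7, 6.2]
opening: 0.0248
grip_force: 51.7
```

It is seated at the expected height. I'll release, rise, and go to the right rib, which is at case y = -30.

Emit:
send_rows(
  rows=[
    [3,[0,0,0],0],
    [3.6,[0,0,0],0],
    [3.6,[0,0,0],0],
    [3.6,[0,0,-2],0],
    [3.6,[0,0,-4],0],
    [4,[0,0,-5],0],
    [4,[0,0,-3],8.2],
    [4,[0,0,0],8.2],
    [4,[0,0,0],8.2],
    [4,[0,0,0],0],
  ],
)

```text
t: 34.95
tool_pos: [0.538, -0.3699, 0.1731]
tool_rot: [-3.134, 0.215, -0.0]
contact_force: [-0.5, 1.2, -0.4]
opening: 0.04
grip_force: 0.0
```

```bash
python3 - <<'E'
from h import *
from station import ctrl
im=ctrl.get_image("top"); P=cloud(im); z=P[...,2]
m=(z>.119)&(z<.135)&(abs(P[...,1]+.04)<.035)&(P[...,0]>.58)&(P[...,0]<.71)
r=cv2.minAreaRect((P[m][:,:2]*1000).astype(np.float32)); print("rib",r)
go(np.array(r[0])/1000,.105,-8)
im=ctrl.get_image("scene"); P=cloud(im); z=P[...,2]; h,s,v=cv2.split(hsv(im))
m=(h>18)&(h<36)&(s>90)&(abs(P[...,0]-.54)<.06)&(abs(P[...,1]+.371)<.06)
print("yel",m.sum(),np.percentile(z[m],[50,80,95]),cv2.minAreaRect((P[m][:,:2]*1000).astype(np.float32)))
E
```

```text
rib ((624.3807983398438, -42.46347427368164), (11.810794830322266, 88.92636108398438), 81.86750793457031)
yaw -7.8  shift now [  4.11 -33.62   6.8 ]  turn 0.2  shift after turn [  4.   -33.63   6.79]
yel 198 [0.0590462  0.06035163 0.06147094] ((532.6756591796875, -373.2588806152344), (66.1302490234375, 25.27872657775879), 17.173336029052734)
```

Emit:
send_rows(
  rows=[
    [4,[0.8,-5.6,0],0],
    [4,[0.8,-5.6,0],0],
    [4,[0.8,-5.6,0],0],
    [4,[0.8,-5.6,0],0],
    [4,[0.8,-5.6,0],0],
    [4,[0.7,-5.6,0],0.2],
    [4,[0,0,1],0],
    [4,[0,0,0],0],
  ],
)

```text
t: 36.05
tool_pos: [0.6302, -0.0441, 0.1609]
tool_rot: [3.134, -0.222, -0.004]
contact_force: [-0.4, 0.3, -0.3]
opening: 0.0399
grip_force: 0.0
```

```bash
python3 - <<'E'
from h import *
go(np.array([.631,-.0435]),.105,-8)
E
```

```text
yaw -8.1  shift now [ 0.09 -0.07  5.59]  turn -0.1  shift after turn [ 0.07 -0.07  5.59]
```

Emit:
send_rows(
  rows=[
    [4,[0,0,3],0],
    [4,[0,0,2.4],0],
    [4,[0,0,0],0],
    [1,[0,0,0],0],
    [1,[0,0,0],0],
    [1,[0,0,0],0],
    [1,[0,0,0],0],
  ],
  newtons=30,
)

```text
t: 36.92
tool_pos: [0.632, -0.0462, 0.1103]
tool_rot: [3.13, -0.224, 0.004]
contact_force: [-2.7, -4.9, 0.5]
opening: 0.0111
grip_force: 31.2
```

Emit:
send_rows(
  rows=[
    [1,[0,2,0],0],
    [1,[0,3,0],0],
    [1,[0,3,0],0],
    [1,[0,3,0],0],
    [1,[0,3,0],0],
    [1,[0,2,0],0],
    [1,[0,1,0],0],
    [1,[0,0.3,0],0],
    [1,[0,0,0],0],
    [1,[0,0,0],0],
  ],
)

```text
t: 38.17
tool_pos: [0.6077, -0.2166, 0.1102]
tool_rot: [3.131, -0.223, 0.005]
contact_force: [2.3, -1.4, 5.6]
opening: 0.0113
grip_force: 31.8
```

Emit:
send_rows(
  rows=[
    [1,[0,0.2,0],0],
    [1,[0,0.1,0],0],
    [1,[0,0,0],0],
    [1,[0,0,0],0],
  ],
)

```text
t: 38.67
tool_pos: [0.6074, -0.2186, 0.1102]
tool_rot: [3.133, -0.223, 0.005]
contact_force: [1.5, 2.0, 5.7]
opening: 0.0115
grip_force: 31.9
```

Emit:
send_rows(
  rows=[
    [1,[0,0.2,0],0],
    [1,[0,0.1,0],0],
    [1,[0,0,0],0],
    [1,[0,0,0],0],
  ],
)

```text
t: 39.17
tool_pos: [0.6073, -0.2196, 0.1101]
tool_rot: [-3.131, 0.222, -0.005]
contact_force: [2.2, 8.0, 6.7]
opening: 0.0112
grip_force: 32.0
```

Emit:
send_rows(
  rows=[
    [1,[0,0.2,0],0],
    [1,[0,0,0],0],
    [4.5,[0,0,0],0],
    [4.5,[0,0,0],0],
    [4.5,[0,0,-2],0],
    [4,[0,0,-4],0],
    [4,[-2,-5,0],0],
    [4,[-2,-5,0],0],
    [2,[0,0,0],0],
    [1,[0,0,0],0],
  ],
)

```text
t: 40.42
tool_pos: [0.5805, -0.1192, 0.1695]
tool_rot: [3.133, -0.224, 0.002]
contact_force: [0.4, -0.3, -0.6]
opening: 0.0101
grip_force: 0.0
```

```bash
python3 - <<'E'
from h import *
from station import ctrl
im=ctrl.get_image("top"); P=cloud(im); z=P[...,2]
def rr(x0,x1,y0,y1,lo=.119,hi=.135):
    m=(z>lo)&(z<hi)&(P[...,0]>x0)&(P[...,0]<x1)&(P[...,1]>y0)&(P[...,1]<y1); return cv2.minAreaRect((P[m][:,:2]*1000).astype(np.float32))
print(rr(.5,.7,.1,.25),rr(.5,.7,-.26,-.17),rr(.52,.58,-.03,.03,.13,.15))
go(np.array([.551,-.0025]),.165,-8)
E
```

```text
((656.5538330078125, 190.103271484375), (13.040013313293457, 86.94853973388672), 81.52410125732422) ((562.6807861328125, -214.7200164794922), (1.4891852140426636, 17.793567657470703), 76.51997375488281) ((549.2300415039062, -2.101205825805664), (20.428064346313477, 22.355266571044922), 46.7275276184082)
yaw -8.2  shift now [ -4.6  -11.17   0.41]  turn -0.2  shift after turn [ -4.55 -11.19   0.42]
```

Emit:
send_rows(
  rows=[
    [0,[-2.2,-5.5,0],0],
    [0,[-2.3,-5.6,0],-0.2],
    [0,[0,0,1.5],0],
    [0,[0,0,0],0],
    [0,[0,0,0],0],
  ],
)

```text
t: 41.1
tool_pos: [0.5518, -0.0038, 0.1534]
tool_rot: [3.133, -0.222, -0.0]
contact_force: [0.4, -0.5, 0.0]
opening: -0.0002
grip_force: 0.0
```

```bash
python3 - <<'E'
from h import *
from station import ctrl
im=ctrl.get_image("top"); P=cloud(im); z=P[...,2]
m=(z>.119)&(z<.135)&(P[...,0]>.5)&(P[...,0]<.7)&(P[...,1]>-.26)&(P[...,1]<-.17); print(cv2.minAreaRect((P[m][:,:2]*1000).astype(np.float32)))
go(np.array([.551,-.0025]),.142,-8)
E
```

```text
((599.3899536132812, -215.3245849609375), (11.995478630065918, 88.31295013427734), 81.90550231933594)
yaw -8.1  shift now [-0.11 -0.12  1.16]  turn -0.1  shift after turn [-0.11 -0.12  1.16]
```

Both doors read closed. Now I'll push the knob down.

Emit:
send_rows(
  rows=[
    [0,[-0.1,-0.1,1],0],
    [0,[0,0,0.4],0],
    [0,[0,0,0.3],0],
    [0,[0,0,0],0],
    [0,[0,0,0],0],
  ],
)

```text
t: 41.78
tool_pos: [0.5505, -0.0012, 0.1363]
tool_rot: [-3.134, 0.218, -0.0]
contact_force: [-0.2, -0.8, 1.3]
opening: -0.0001
grip_force: 0.8
```

Emit:
send_rows(
  rows=[
    [0,[0,0,0.3],0],
    [0,[0,0,0.2],0],
    [0,[0,0,0.1],0],
    [0,[0,0,0],0],
  ],
)

```text
t: 42.28
tool_pos: [0.5505, -0.0012, 0.1302]
tool_rot: [-3.134, 0.218, -0.0]
contact_force: [0.9, -0.8, 2.0]
opening: -0.0003
grip_force: 1.2
```

Emit:
send_rows(
  rows=[
    [0,[0,0,0.1],0],
    [0,[0,0,0.1],0],
    [0,[0,0,0],0],
    [0,[0,0,0],0],
  ],
)

```text
t: 42.78
tool_pos: [0.5507, -0.0012, 0.1299]
tool_rot: [-3.134, 0.218, -0.0]
contact_force: [-3.5, -0.8, 9.6]
opening: -0.0
grip_force: 5.1
```

Emit:
send_rows(
  rows=[
    [0,[0,0,0.1],0],
    [0,[0,0,0],0],
    [0,[0,0,0],0],
    [0,[0,0,-3],0],
    [0,[0,0,-5],0],
    [0,[-3,5,0],0],
    [0,[-3,5,0],0],
    [0,[-3,5,0],0],
    [0,[-3,5,0],0],
    [0,[-3,5,0],0],
  ],
)

```text
t: 44.02
tool_pos: [0.3657, -0.2285, 0.2064]
tool_rot: [-3.133, 0.217, 0.001]
contact_force: [0.7, 0.0, 0.3]
opening: -0.0001
grip_force: 0.0
```

Emit:
send_rows(
  rows=[
    [0,[-3,5,0],0],
    [0,[0,5,0],0],
    [0,[0,5,0],0],
    [0,[0,5,0],0],
    [0,[0,0,0],0],
    [0,[0,0,0],0],
  ],
)

```text
t: 44.78
tool_pos: [0.3097, -0.4209, 0.2062]
tool_rot: [-3.132, 0.218, 0.001]
contact_force: [0.4, -0.8, -0.2]
opening: -0.0001
grip_force: 0.0
```

```bash
python3 - <<'E'
from h import *
from station import ctrl
im=ctrl.get_image("top"); P=cloud(im); z=P[...,2]
def rr(x0,x1,y0,y1,lo=.119,hi=.135):
    m=(z>lo)&(z<hi)&(P[...,0]>x0)&(P[...,0]<x1)&(P[...,1]>y0)&(P[...,1]<y1); return cv2.minAreaRect((P[m][:,:2]*1000).astype(np.float32)),np.median(z[m])
print(rr(.6,.7,.1,.25),rr(.55,.65,-.26,-.17),rr(.52,.58,-.03,.03,.115,.15))
cv2.imwrite("pics/end.png",cv2.resize(im["frame"][70:230,160:480],None,fx=2.5,fy=2.5,interpolation=cv2.INTER_CUBIC)[:,:,::-1])
E
```

```text
(((657.2485961914062, 189.9414825439453), (12.749805450439453, 86.52783966064453), 81.87982940673828), np.float64(0.12644980645946502)) (((600.178466796875, -215.6226043701172), (12.621562957763672, 89.36690521240234), 81.50538635253906), np.float64(0.12621009575688524)) (((549.8805541992188, -1.12933349609375), (22.8548583984375, 20.55047607421875), 1.0979105234146118), np.float64(0.13039785065210485))
```

View pics/end.png

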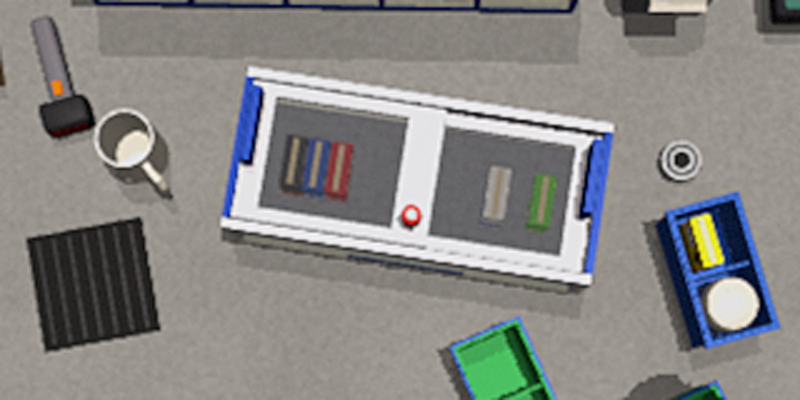

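The view shows both doors closed and the knob home (crop 411,215, top at 0.130). The yellow carton stands in the empty cell (705,240), and the other things are where they were.

```bash
python3 -c "
from station import ctrl
print(ctrl.finish_job())"
```

```text
the job is handed in; nothing more can be done
None
```

The job is handed in at about 45 s: the yellow carton stands upright in the bin's empty cell, both doors are closed and the knob is home. My first try at the bin was gripped too low and a finger knuckle rested on the rim with about 13 N, so I stood the carton back on the mat and regripped it higher.

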